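Third hand at the pantry jig: hold a rack block against the sprung stop

TASK

Pull the cabinet drawer wide open, leave it open, and take out the longer of the two wooden blocks. Lay it on the base board of the screwing jig, centred on the sprung stop plate and square to it, and push its end smoothly against the plate until that has gone half-way back to the wood behind it (about 10 newtons); finish like that, still gripping and steadily pressing the block, down on the board, for a colleague to screw it. Leave the short block in the drawer and do not disturb the cans, screw tin, screwdriver or tape.

Things in the scene. Friction and masses are not known exactly. Their poses are not given: they have to be found in the camera images.
- cabinet: Fixed low grey parts cabinet, 280 wide (y), 240 deep (x), 100 mm high, with one drawer. Origin: centre of the lower edge of its front, on the table; x points into the cabinet (away from the robot, give or take its yaw), z up. It stands left or right of the jig.
- drawer (a joint): Drawer's slide, m: 0 shut, 0.165 fully out; grows as it is pulled along the cabinet's -x; about 1 N of friction, stays where left. Inside, 238 mm wide, the floor lies 22 mm above the table, the side walls reach up to 78 mm and the 15 mm thick front to 87 mm above it. Pulled out 140 mm or more, it shows the whole of the two blocks.
- drawer_handle (a point): Middle of the drawer's handle: a level round steel bar, 10 mm thick, 100 mm long along y, its centre line 40 mm in front of the drawer's front and 62 mm above the table (38 mm below the cabinet's top). Moves with the drawer; axes as the cabinet's.
- long_block: The longer wooden block, 90 long (x) x 30 wide (y) x 40 mm high (z), about 80 g, with a small dark screw hole near each end of its top. Origin: centre of its underside. It lies in the drawer, long axis roughly along the slide, left or right of the short one, their middles about 100 mm apart.
- short_block: The shorter wooden block, 55 x 30 x 40 mm, otherwise alike; origin: centre of its underside. It stays in the drawer.
- jig: Fixed screwing jig: a plywood base board 255 long (x) x 170 wide (y) x 12 mm thick, reaching from x = -160 to +95 mm; its top lies at z = 12 mm. Origin: on the table, below the middle of the front face of the stop plate at rest; x points the way the plate is pushed (away from the robot, give or take its yaw), z up. A wooden backing block 64 wide, reaching 62 mm above the table, stands at x = 48 to 78 mm.
- stop_plate: The jig's upright aluminium stop plate, 70 wide (y) x 8 thick (x), from 14 to 62 mm above the table, on a spring slide. Origin: at table height, below the middle of its front face (the -x face); axes as the jig's, and it coincides with the jig's origin at rest. It moves up to 40 mm along the jig's +x against a spring of 500 N/m (20 mm back = half-way = 10 N) and returns when released.
- can_a: Flat food can, 84 mm across, 40 mm high, on the cabinet's top, about 90 mm back from its front; origin: centre of its underside.
- can_b: Food can, 75 mm across, 110 mm high, standing on the table to the left; origin: centre of its underside.
- can_c: Food can, 75 mm across, 110 mm high, standing on the table to the right; origin: centre of its underside.
- screw_tin: Small open steel tin, 40 mm across, 25 mm high, on the jig's board beside the backing block; origin: centre of its underside.
- screwdriver: Screwdriver with black handle lying on the table in front of the robot base, between robot and work; origin: under its middle.
- tape: Cardboard-brown roll of tape, 100 mm across, 48 mm high, lying flat on the table to the left; origin: centre of its underside.

How it is judged:
By the outcome, as a careful person would: the job done as asked, in the order asked, and still so for the second after the job is handed in, while the arm keeps its last pose, push and grip.
It also fails if it takes over 58 s, if anything falls off the work surface, if the arm or the gripper's body presses on something with over 40 N, if the wrist force passes 120 N, or if a joint passes its speed limit or range.

ROBOT

A 6-joint arm with a two-finger parallel gripper is mounted at the origin on the work surface. World frame = base frame: x ahead of the robot, y to its left, z up, the work surface at z = 0. Lengths are in m, angles in degrees, forces in N, time in s.
With the tool pointing down it reaches from about 0.375 to 0.9 m from the base axis. Payload 3.1 kg.
Tool frame: the origin (TCP) lies at the very end of the fingers, on their centre line; the grasp point (between the pads) lies behind it (bot.grip_depth is the z of the grasp point in the tool frame, in m); z points along the fingers, y is the direction in which the jaws open and shut (so a half turn about z gives the same grasp; the last joint's range is limited). The gripper opens to 87 mm and grips with 3 to 60 N. Pads are 19 mm wide; open, the fingers measure 117 mm over their backs; the gripper's body (75 mm by 190 mm) begins 51 mm behind the grasp point.
Start: joints at [-82.936, 30.224, 82.088, -0, 67.689, -10.227], TCP at [0.186, -0.597, 0.223] pointing down, gripper open.
Joint ranges: [-176.69, 176.69], [-43.24, 126.21], [12.49, 139.97], [-82, 262], [0, 151.66], [-163.58, 163.58]. Speed limits (degrees/s): [159.86, 159.86, 180, 180, 180, 180].

INTERFACE

Orientations are given as a 3x3 rotation matrix whose columns are the frame's x, y, z axes.
In Python, from rig import bot, vision gives the robot as it stands. The module is installed in compiled form; this text tells all that it offers.
- The arm moves only by the shell command python3 -m jog 'ROWS'. ROWS is JSON, a list of rows, each a list of 3 entries, a list of its own where there are three numbers: the shift along the tool's x, y, z in mm, then the turn, a rotation vector about the tool's x, y, z in degrees, then the closure, from 0 (fully open) to 1 (shut). In form: [[[dx, dy, dz], [wx, wy, wz], fingers], ...]. A call has 1 to 12 rows; each row is the pose to reach, as a shift and turn from the pose commanded when the call began, along the tool's axes at that moment; what a row does not reach only later rows make up. A row lasts 1/12 s, in which the tool goes at most 41.7 mm and 7.16 degrees, less where a joint would pass 70% of its speed; a pose out of reach is approached as far as the arm can. A call with a gripper value outside its range is refused whole. The fingers move at their own pace and stop on an object; the grip force is fixed at half the most. Time passes only in rows, so rows that repeat a pose let the fingers close. It gives the time, the measured TCP pose, the force and the opening at its end, in the units of the state.
- bot.read_state(): the state, without advancing time (a new reading comes with each control period).
- vision.capture(name): name is "scene" or "top" or "wrist"; returns the picture (480x640x3 uint8, red, green, blue); there is no depth.
- vision.camera_info(name): a dict with "intrinsics" (3x3 intrinsics, pixels), "dist" ([k1, k2, p1, p2, k3] as OpenCV has them; the pictures are not rectified), "camera_from_world" (4x4, takes a point from world to camera coordinates); the wrist camera has in their place "mount" (4x4, takes a point from camera to tool coordinates, whose origin is the TCP and whose axes are the flange's). Camera axes: x right, y up, looking along -z (the intrinsics and any distortion apply to the point x, -y, -z); pixel columns grow to the right and rows downward; lengths in m; the calibration is good to about 2 mm. A picture is of the moment at which its call begins: read the wrist's pose just before it. camera_info takes no time and is no camera call.
- bot.hand_in(): hands the job in, once; it reports no verdict.
The state is a dict: "time_s": time; "joint_positions": joint angles; "qvel": joint speeds; "tau": joint torques, N m; "position": TCP position; "tcp_rot": TCP orientation; "force": force on the tool from outside, world axes, zero at the start; "moment": the same for the moment, N m; "opening": opening from 0.0 (shut) to 1.0 (fully open).
Only numpy, scipy, OpenCV 4.12 (cv2) and the standard library are available. Lean on these libraries where they do the work, as an engineer would, in place of code of your own. Each camera call takes 0.05 s, during which the arm holds its last target. There are 200 camera calls.

## Working session

There is one attempt and no reset: what is moved stays moved. The work goes in short steps, Python scripts to look and compute and a shell command to move; the robot and the scene stay as the last step left them, time stands still between calls to the robot, and variables do not carry over. Pictures are saved under pics/ and viewed, about 8 in all and at most 12, crops included, and the job is handed in when it is done.

```bash
mkdir -p pics; python3 - <<'E'
from rig import bot, vision
import cv2, numpy as np
np.set_printoptions(precision=4,suppress=True)
s=bot.read_state()
print(s['position'],s['tcp_rot'],s['time_s'],s['opening'],bot.grip_depth)
for n in ['scene','top','wrist']:
    im=vision.capture(n); cv2.imwrite(f'pics/{n}0.png',im[:,:,::-1])
    print(n,vision.camera_info(n))
E
```

```text
[ 0.1857 -0.596   0.2216] [[ 0.9548  0.2972 -0.0003]
 [ 0.2972 -0.9548  0.0022]
 [ 0.0004 -0.0021 -1.    ]] 0.0 0.998297911840633 -0.0187
scene {'intrinsics': array([[478.4281,   0.    , 312.8853],
       [  0.    , 478.4281, 233.6611],
       [  0.    ,   0.    ,   1.    ]]), 'dist': array([0.034, 0.   , 0.   , 0.   , 0.   ]), 'camera_from_world': array([[-0.6784,  0.7347, -0.0028,  0.4061],
       [-0.499 , -0.4581,  0.7356,  0.2102],
       [ 0.5392,  0.5004,  0.6774, -1.5391],
       [ 0.    ,  0.    ,  0.    ,  1.    ]])}
top {'intrinsics': array([[470.2801,   0.    , 325.9762],
       [  0.    , 470.2801, 238.5139],
       [  0.    ,   0.    ,   1.    ]]), 'dist': array([-0.0353,  0.    ,  0.    ,  0.    ,  0.    ]), 'camera_from_world': array([[ 0.0542, -0.9985, -0.0071, -0.0282],
       [ 0.9762,  0.0514,  0.2108, -0.5837],
       [-0.2101, -0.0184,  0.9775, -1.0847],
       [ 0.    ,  0.    ,  0.    ,  1.    ]])}
wrist {'intrinsics': array([[432.6185,   0.    , 319.9097],
       [  0.    , 432.6185, 235.1854],
       [  0.    ,   0.    ,   1.    ]]), 'dist': array([-0.0861,  0.    ,  0.    ,  0.    ,  0.    ]), 'mount': array([[-0.0001,  0.9708,  0.2399,  0.0657],
       [ 1.    , -0.    ,  0.0006, -0.0013],
       [ 0.0006,  0.2399, -0.9708, -0.1632],
       [ 0.    ,  0.    ,  0.    ,  1.    ]])}
```

View pics/top0.png

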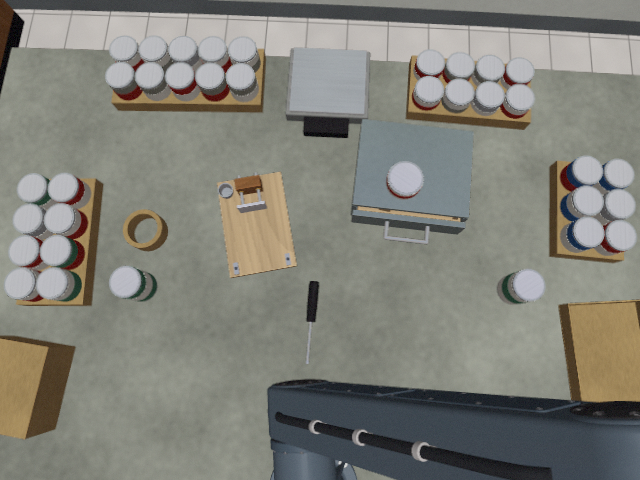

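View pics/scene0.png

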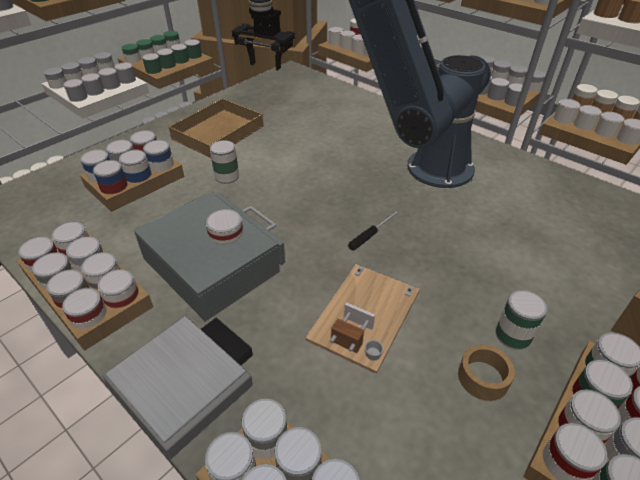

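The top view shows the jig board (corners about (218,182), (281,173), (297,266), (232,277)), the cabinet to its right with can_a on it, and the handle near (407,240). The scene view agrees. Next I measure the board and cabinet with masks.

```bash
cat > h.py <<'E'
import cv2, numpy as np
from rig import bot, vision
np.set_printoptions(precision=4,suppress=True)
def cam(n, s=None):
    i=vision.camera_info(n)
    if n=='wrist':
        T=np.eye(4); T[:3,:3]=s['tcp_rot']; T[:3,3]=s['position']
        wc=T@np.array(i['mount'])
    else: wc=np.linalg.inv(i['camera_from_world'])
    return i['intrinsics'],i['dist'],wc
def ray(c,px):
    K,d,wc=c
    u=cv2.undistortPoints(np.array(px,float).reshape(-1,1,2),K,d)[:,0]
    v=np.c_[u[:,0],-u[:,1],-np.ones(len(u))]@wc[:3,:3].T
    return wc[:3,3],v
def onplane(c,px,z):
    o,v=ray(c,px); return o+v*((z-o[2])/v[:,2])[:,None]
def proj(c,P):
    K,d,wc=c
    p=(np.atleast_2d(P)-wc[:3,3])@wc[:3,:3]
    q=p*[1,-1,-1]
    return cv2.projectPoints(q,np.zeros(3),np.zeros(3),K,d)[0][:,0]
def grab(n,f):
    s=bot.read_state(); im=vision.capture(n)[:,:,::-1].copy(); cv2.imwrite(f,im); return s,im
E
python3 - <<'E'
from h import *
im=cv2.imread('pics/top0.png'); hsv=cv2.cvtColor(im,cv2.COLOR_BGR2HSV)
for p in [(250,240),(400,140),(440,170),(250,196),(407,240),(330,220),(245,182)]: print(p,hsv[p[1],p[0]])
c=cam('top')
m=cv2.inRange(hsv,(8,50,120),(25,255,255)); m[:165]=0;m[290:]=0;m[:,:205]=0;m[:,310:]=0
m=cv2.morphologyEx(m,cv2.MORPH_CLOSE,np.ones((25,25)))
ct=max(cv2.findContours(m,0,1)[0],key=cv2.contourArea)
hull=cv2.convexHull(ct)
P=onplane(c,ct[:,0],0.012)[:,:2].astype(np.float32)
r=cv2.minAreaRect(P*1000); print('board',r, cv2.boxPoints(r))
m2=cv2.inRange(hsv,(85,25,60),(115,120,200)); m2[:115]=0;m2[245:]=0;m2[:,:345]=0;m2[:,480:]=0
cv2.imwrite('pics/m.png',np.vstack([m,m2]))
crop=im[110:290,210:480]; a=cv2.resize(crop,None,fx=2.9,fy=2.9,interpolation=cv2.INTER_CUBIC)
cv2.imwrite('pics/topcrop.png',a)
E
```

```text
(250, 240) [ 18  79 193]
(400, 140) [ 90  23 132]
(440, 170) [ 96  26 137]
(250, 196) [ 18  80 187]
(407, 240) [100   9 165]
(330, 220) [ 30  21 134]
(245, 182) [ 13 147 137]
board ((627.16943359375, 186.99371337890625), (259.5144348144531, 171.48065185546875), 13.439823150634766) [[481.0376 240.2273]
 [520.8938  73.4427]
 [773.3013 133.7601]
 [733.4451 300.5447]]
```

View pics/topcrop.png

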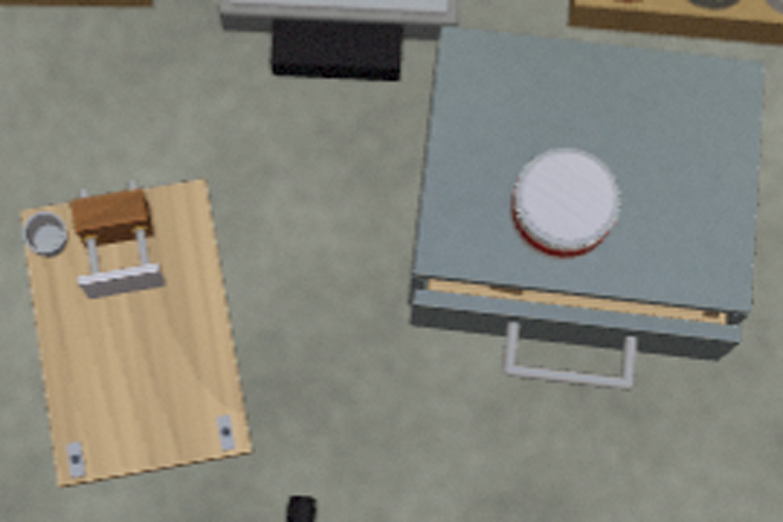

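The crop shows the drawer a little ajar. In crop pixels, the handle bar runs (510,373)–(632,382), the cabinet's top front corners are (413,275) and (750,310), and the plate's top front edge runs (82,284)–(163,271). I convert those to world points.

```bash
python3 - <<'E'
from h import *
c=cam('top')
f=lambda l: [(210+(x+.5)/2.9-.5,110+(y+.5)/2.9-.5) for x,y in l]
print('cab BL BR FR FL',C:=onplane(c,f([(438,27),(763,60),(750,310),(413,275)]),.1))
print('widths',np.linalg.norm(C[0]-C[1]),np.linalg.norm(C[2]-C[3]),np.linalg.norm(C[0]-C[3]),np.linalg.norm(C[1]-C[2]))
w=C[3]-C[2]; print('yaw from front',np.degrees(np.arctan2(-w[0],w[1])), 'back', np.degrees(np.arctan2(-(C[0]-C[1])[0],(C[0]-C[1])[1])))
d=C[0]-C[3]; e=C[1]-C[2]; print('sides',np.degrees(np.arctan2([d[1],e[1]],[d[0],e[0]])))
H=onplane(c,f([(510,373),(632,382)]),.063); print('handle',H,H.mean(0),np.linalg.norm(H[0]-H[1]))
w=H[0]-H[1]; print('yaw',np.degrees(np.arctan2(-w[0],w[1])))
P=onplane(c,f([(82,284),(163,271.5)]),.062); print('plate',P,P.mean(0),np.linalg.norm(P[0]-P[1]));w=P[0]-P[1]; print('yaw',np.degrees(np.arctan2(-w[0],w[1])))
B=onplane(c,f([(22,211),(206,180),(251,453),(59,487)]),.012); print('board',B)
for a,b in [(3,0),(2,1)]: d=B[b]-B[a]; print(np.degrees(np.arctan2(d[1],d[0])),np.linalg.norm(d))
for a,b in [(0,1),(3,2)]: d=B[a]-B[b]; print(np.degrees(np.arctan2(-d[0],d[1])),np.linalg.norm(d))
print('can_a',onplane(c,f([(567,198)]),.14))
s=bot.read_state(); print(s['position'])
E
```

```text
cab BL BR FR FL [[ 0.8858 -0.0678  0.1   ]
 [ 0.8703 -0.3474  0.1   ]
 [ 0.6475 -0.3334  0.1   ]
 [ 0.6627 -0.0556  0.1   ]]
widths 0.28007635178712514 0.27829792422202343 0.2234689990314012 0.2231798274963655
yaw from front -3.126874912618808 back -3.1875048411343636
sides [-3.1307 -3.5872]
handle [[ 0.5924 -0.1418  0.063 ]
 [ 0.5901 -0.2444  0.063 ]] [ 0.5912 -0.1931  0.063 ] 0.10254960913932848
yaw -1.304912309208631
plate [[0.6513 0.2254 0.062 ]
 [0.6659 0.1569 0.062 ]] [0.6586 0.1912 0.062 ] 0.07001331170716564
yaw 12.075671562679375
board [[0.7306 0.2973 0.012 ]
 [0.7685 0.1328 0.012 ]
 [0.5208 0.075  0.012 ]
 [0.4822 0.2392 0.012 ]]
13.166300594948314 0.25504956387006705
13.132002191261208 0.25428923843429124
12.974607406866834 0.16880187327001298
13.232757880010476 0.16864881933802528
can_a [[ 0.7218 -0.1753  0.14  ]]
[ 0.1857 -0.5962  0.2218]
```

Estimates: cabinet yaw −3.2° with the handle at (0.591,−0.193), and jig yaw +13.1° with its origin near (0.658,0.192). I go above the handle, turning tool y along the slide and half-closing the fingers.

```bash
python3 -m jog '[[[507,-265,22],[0,0,-69.5],0.3],[[507,-265,22],[0,0,-69.5],0.65],[[507,-265,22],[0,0,-69.5],0.65],[[507,-265,22],[0,0,-69.5],0.65],[[507,-265,22],[0,0,-69.5],0.65],[[507,-265,22],[0,0,-69.5],0.65],[[507,-265,22],[0,0,-69.5],0.65],[[507,-265,22],[0,0,-69.5],0.65],[[507,-265,22],[0,0,-69.5],0.65],[[507,-265,22],[0,0,-69.5],0.65],[[507,-265,22],[0,0,-69.5],0.65],[[507,-265,22],[0,0,-69.5],0.65]]'
python3 - <<'E'
from h import *
s,im=grab('wrist','pics/w1.png'); print(s['position'],s['tcp_rot'],s['joint_positions'],s['opening'])
d=np.array([.591,-.193,.2])-s['position']; print(s['tcp_rot'].T@d*1000, np.degrees(np.arctan2(s['tcp_rot'][1][1],s['tcp_rot'][0][1])))
E
```

```text
time_s: 1.15
position: [0.5408, -0.2423, 0.2031]
tcp_rot: [[0.056, 0.998, -0.0], [0.998, -0.056, 0.0], [0.0, -0.0, -1.0]]
force: [0.1, -0.8, -0.5]
opening: 0.354
[ 0.5408 -0.2423  0.2031] [[ 0.0557  0.9984 -0.0004]
 [ 0.9984 -0.0557  0.0002]
 [ 0.0002 -0.0004 -1.    ]] [-34.9267  29.0302  88.0285  -0.0057  62.9671 -31.7291] 0.3541123474001251
[52.0171 47.3673  3.0563] -3.1950486000456064
```

View pics/w1.png

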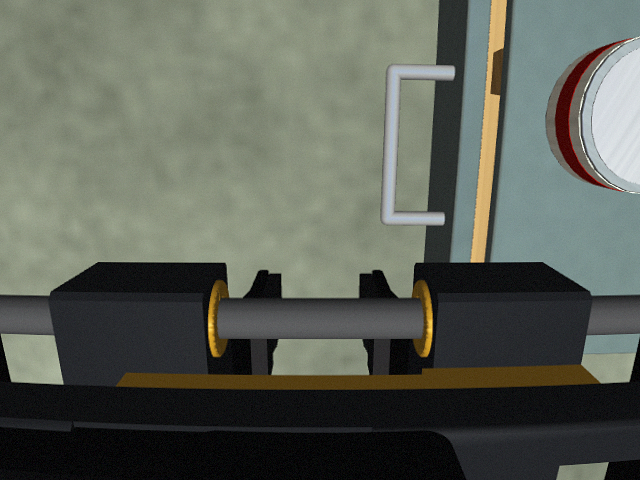

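The wrist view shows the handle bar from (394,71) to (387,219), with the drawer front to its right.

```bash
python3 - <<'E'
from h import *
s=bot.read_state(); c=cam('wrist',s)
H=onplane(c,[(393.5,71),(387,219)],.062); m=H.mean(0); w=H[0]-H[1]
print(H,m,np.degrees(np.arctan2(-w[0],w[1])),np.linalg.norm(w))
F=onplane(c,[(441,0),(427,260)],.087-.0); print('front',F)
E2=onplane(c,[(506,30),(485,262)],.1); w=E2[0]-E2[1]; print('cab edge',E2,np.degrees(np.arctan2(-w[0],w[1])))
m[2]=.047; print(s['tcp_rot'].T@(m-s['position'])*1000)
E
```

```text
[[ 0.6017 -0.1331  0.062 ]
 [ 0.5952 -0.2346  0.062 ]] [ 0.5984 -0.1839  0.062 ] -3.669238517163884 0.10173290713592867
front [[ 0.6274 -0.0953  0.087 ]
 [ 0.6182 -0.2591  0.087 ]]
cab edge [[ 0.6626 -0.1163  0.1   ]
 [ 0.6534 -0.2585  0.1   ]] -3.7215350450849995
[ 54.2696  48.8419 156.4637]
```

```bash
python3 -m jog '[[[0,0,0],[0,0,0],0.65],[[0,0,0],[0,0,0],0.65]]'; python3 - <<'E'
from h import *
s=bot.read_state()
for t in ([.5925,-.1925,.047],): print(s['position'],s['tcp_rot'].T@(np.array(t)-s['position'])*1000)
E
```

```text
time_s: 1.37
position: [0.5398, -0.2433, 0.2029]
tcp_rot: [[0.053, 0.999, -0.001], [0.999, -0.053, -0.0], [-0.0, -0.001, -1.0]]
force: [-0.6, 0.1, 0.2]
opening: 0.352
[ 0.5398 -0.2433  0.2029] [ 53.5722  50.1022 155.8298]
```

```bash
python3 - <<'E'
from h import *
for k in range(3):
    s=bot.read_state(); print(s['time_s'],s['position'],s['qvel'])
    s,im=grab('wrist',f'pics/w2.png')
c=cam('wrist',s)
hsv=cv2.cvtColor(im,cv2.COLOR_BGR2HSV)
m=cv2.inRange(hsv,(0,0,140),(180,28,255)); m[245:]=0; m[:,:340]=0; m[:,460:]=0; m[:40]=0
m=cv2.morphologyEx(m,cv2.MORPH_OPEN,np.ones((3,3)))
ys,xs=np.nonzero(m); print(len(xs),xs.min(),xs.max(),ys.min(),ys.max())
rows=[(y,xs[ys==y].mean()) for y in range(100,200) if (ys==y).any()]
p=np.polyfit(*zip(*rows),1); t,b=ys.min()+6,ys.max()-6
H=onplane(c,[(np.polyval(p,t),t),(np.polyval(p,b),b)],.062); w=H[0]-H[1];mm=H.mean(0)
print(H,mm,np.degrees(np.arctan2(-w[0],w[1])),np.linalg.norm(w))
mm[2]=.047; print(s['tcp_rot'].T@(mm-s['position'])*1000)
E
```

```text
1.3667 [ 0.5398 -0.2433  0.2029] [-2.6528 -0.4258  0.5136 -0.2113 -0.029   0.0043]
1.4167 [ 0.5392 -0.2443  0.203 ] [-1.8742 -0.4315  0.1797  0.0778 -0.0548  0.1131]
1.4667 [ 0.5389 -0.2449  0.2031] [-1.1084 -0.1711  0.008   0.1262  0.0426  0.1223]
2387 385 456 60 220
[[ 0.5964 -0.1396  0.062 ]
 [ 0.5896 -0.2406  0.062 ]] [ 0.593  -0.1901  0.062 ] -3.869787669329342 0.10122464221908901
[ 57.7758  51.0524 156.0825]
```

```bash
python3 -m jog '[[[15,13,10],[0,0,0],0.65],[[35,31,25],[0,0,0],0.65],[[50,45,50],[0,0,0],0.65],[[57,51,80],[0,0,0.3],0.65],[[58,51.5,105],[0,0,0.5],0.65],[[58,51.5,125],[0,0,0.5],0.65],[[58,51.5,140],[0,0,0.5],0.65],[[58,51.5,150],[0,0,0.5],0.65],[[58,51.5,155],[0,0,0.5],0.65],[[58,51.5,155],[0,0,0.5],1],[[58,51.5,155],[0,0,0.5],1],[[58,51.5,155],[0,0,0.5],1]]'; python3 -m jog '[[[0,0,0],[0,0,0],1],[[0,0,0],[0,0,0],1],[[0,0,0],[0,0,0],1]]'
```

```text
time_s: 2.52
position: [0.5944, -0.1897, 0.0492]
tcp_rot: [[0.065, 0.998, 0.001], [0.998, -0.065, -0.001], [-0.0, 0.001, -1.0]]
force: [-1.0, 0.2, -0.7]
opening: 0.202
time_s: 2.77
position: [0.5947, -0.1895, 0.0493]
tcp_rot: [[0.065, 0.998, 0.001], [0.998, -0.065, -0.001], [-0.001, 0.001, -1.0]]
force: [-2.7, -1.5, 3.2]
opening: 0.103
```

```bash
python3 -m jog '[[[0,-3,0],[0,0,0],1],[[0,-9,0],[0,0,0],1],[[0,-18,0],[0,0,0],1],[[0,-30,0],[0,0,0],1],[[0,-45,0],[0,0,0],1],[[0,-62,0],[0,0,0],1],[[0,-79,0],[0,0,0],1],[[0,-96,0],[0,0,0],1],[[0,-112,0],[0,0,0],1],[[0,-127,0],[0,0,0],1],[[0,-138,0],[0,0,0],1],[[0,-145,0],[0,0,0],1]]'; python3 -m jog '[[[0,-3,0],[0,0,0],1],[[0,-5,0],[0,0,0],1],[[0,-7,0],[0,0,0],1],[[0,-7,0],[0,0,0],1]]'
```

```text
time_s: 3.77
position: [0.4485, -0.1798, 0.0492]
tcp_rot: [[0.065, 0.998, 0.001], [0.998, -0.065, -0.001], [-0.001, 0.001, -1.0]]
force: [0.9, 0.6, 4.8]
opening: 0.102
time_s: 4.1
position: [0.4421, -0.1794, 0.0492]
tcp_rot: [[0.065, 0.998, 0.001], [0.998, -0.065, -0.001], [-0.001, 0.001, -1.0]]
force: [-0.8, 0.1, 6.6]
opening: 0.101
```

```bash
python3 -m jog '[[[0,-3,0],[0,0,0],1],[[0,-6,0],[0,0,0],1],[[0,-6,0],[0,0,0],0.9],[[0,-6,0],[0,0,0],0.65],[[0,-6,0],[0,0,0],0.65],[[0,-6,0],[0,0,0],0.65],[[0,-6,-10],[0,0,0],0.65],[[0,-6,-30],[0,0,0],0.65],[[0,-6,-60],[0,0,0],0.65],[[0,0,-95],[0,0,4],0.65],[[0,10,-130],[0,0,10],0.65],[[0,20,-160],[0,0,17],0.65]]'; python3 -m jog '[[[0,5,-20],[0,0,7],0.5],[[0,10,-40],[0,0,14],0.5],[[0,10,-50],[0,0,21],0.5],[[0,10,-50],[0,0,28],0.5],[[0,10,-50],[0,0,35],0.5],[[0,10,-50],[0,0,42],0.5],[[0,10,-50],[0,0,49],0.5],[[0,10,-50],[0,0,56],0.5],[[0,10,-50],[0,0,63],0.5],[[0,10,-50],[0,0,69],0.5],[[0,10,-50],[0,0,73],0.5],[[0,10,-50],[0,0,73],0.5]]'
python3 -m jog '[[[0,0,0],[0,0,0],0.5],[[0,0,0],[0,0,0],0.5],[[0,0,0],[0,0,0],0.5]]'
python3 - <<'E'
from h import *
s,im=grab('wrist','pics/w3.png'); print(repr(s['position']),s['tcp_rot'],s['qvel'],s['joint_positions'])
import pickle; pickle.dump({k:np.array(s[k]) for k in('position','tcp_rot')},open('s3.pkl','wb'))
E
```

```text
time_s: 5.1
position: [0.4623, -0.1801, 0.2101]
tcp_rot: [[0.359, 0.933, -0.0], [0.933, -0.359, 0.0], [0.0, -0.0, -1.0]]
force: [0.4, 0.1, -0.9]
opening: 0.352
time_s: 6.1
position: [0.4713, -0.1836, 0.2577]
tcp_rot: [[0.998, -0.066, -0.002], [-0.066, -0.998, 0.001], [-0.002, -0.001, -1.0]]
force: [0.5, -0.7, -1.1]
opening: 0.501
time_s: 6.35
position: [0.4718, -0.1839, 0.2581]
tcp_rot: [[0.998, -0.064, -0.001], [-0.064, -0.998, 0.0], [-0.001, -0.0, -1.0]]
force: [1.2, -0.1, -0.1]
opening: 0.501
array([ 0.4718, -0.1839,  0.2581]) [[ 0.998  -0.0636 -0.0005]
 [-0.0636 -0.998   0.0003]
 [-0.0005 -0.0003 -1.    ]] [ 0.0969 -0.0331 -0.2124  0.0226 -0.0201  0.3584] [-33.9584  18.5253  96.3244  -0.0009  65.1857  59.6872]
```

View pics/w3.png

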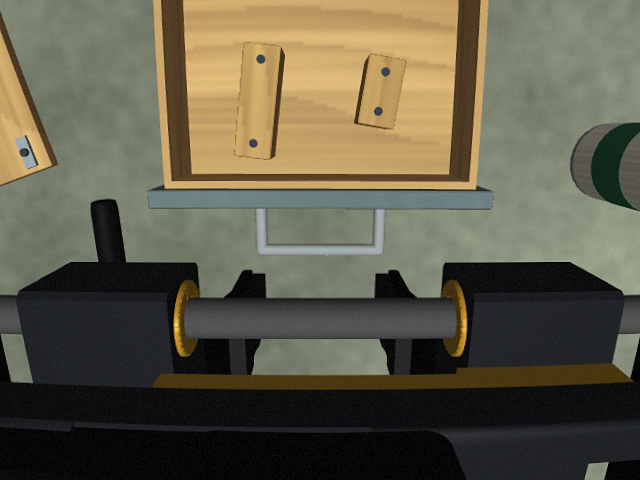

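The drawer is open. The long block is on the left with screw holes at (261,59) and (253,143), and the short one is on the right with holes at (385,72) and (378,111).

```bash
python3 - <<'E'
from h import *
import pickle; s=pickle.load(open('s3.pkl','rb')); c=cam('wrist',s)
H=onplane(c,[(261,59),(253,143)],.062); m=H.mean(0); w=H[0]-H[1]
print('long',H,m,'yaw',np.degrees(np.arctan2(w[1],w[0])),np.linalg.norm(w))
E2=onplane(c,[(243,42),(280,44),(270,159),(235,156)],.062); print(E2,E2.mean(0)); w=E2[1]-E2[2];v=E2[0]-E2[3]
print('edge yaw',np.degrees(np.arctan2(w[1],w[0])),np.degrees(np.arctan2(v[1],v[0])))
h=onplane(c,[(262,249),(378,249)],.062); print('handle',h.mean(0))
f=onplane(c,[(149,192),(493,192)],.087); print('front',f)
n=bot.read_state();print(n['tcp_rot'].T@(m-n['position'])*1000,n['position'])
E
```

```text
long [[ 0.594  -0.1435  0.062 ]
 [ 0.5291 -0.1311  0.062 ]] [ 0.5616 -0.1373  0.062 ] yaw -10.79507647580973 0.06608893372196492
[[ 0.6079 -0.1304  0.062 ]
 [ 0.6043 -0.1593  0.062 ]
 [ 0.5152 -0.1438  0.062 ]
 [ 0.5196 -0.1152  0.062 ]] [ 0.5618 -0.1372  0.062 ]
edge yaw -9.865362791469632 -9.76940085066867
handle [ 0.4359 -0.18    0.062 ]
front [[ 0.4979 -0.0489  0.087 ]
 [ 0.4807 -0.3195  0.087 ]]
[ 86.529  -52.3376 196.194 ] [ 0.4719 -0.184   0.2582]
```

```bash
python3 -m jog '[[[8,-5,8],[0,0,1],0.37],[[25,-15,25],[0,0,2],0.37],[[45,-27,50],[0,0,3.5],0.37],[[65,-39,80],[0,0,5],0.37],[[78,-47,105],[0,0,6.2],0.37],[[84,-51,125],[0,0,6.2],0.37],[[86.5,-52.3,138],[0,0,6.2],0.37],[[86.5,-52.3,146],[0,0,6.2],0.37],[[86.5,-52.3,148],[0,0,6.2],0.37],[[86.5,-52.3,148],[0,0,6.2],0.37],[[86.5,-52.3,148],[0,0,6.2],0.37],[[86.5,-52.3,148],[0,0,6.2],0.37]]'
python3 - <<'E'
from h import *
s,im=grab('wrist','pics/w4.png'); print(s['position'],s['tcp_rot'],s['qvel'])
cv2.imwrite('pics/w4c.png',im)
c=cam('wrist',s)
t=np.array([.5617,-.1373,.030]); R=s['tcp_rot']; print(R.T@(t-s['position'])*1000, np.degrees(np.arctan2(R[1][0],R[0][0])))
print(proj(c,[[.594,-.1435,.062],[.5291,-.1311,.062]]))
E
```

```text
time_s: 7.4
position: [0.5623, -0.1383, 0.1117]
tcp_rot: [[0.985, -0.173, 0.002], [-0.173, -0.985, -0.001], [0.002, 0.001, -1.0]]
force: [-0.3, -0.4, -0.1]
opening: 0.633
[ 0.5623 -0.1383  0.1117] [[ 0.985  -0.1727  0.0023]
 [-0.1727 -0.985  -0.0011]
 [ 0.0025  0.0007 -1.    ]] [ 0.0359 -0.0712 -0.0106  0.0825  0.0685 -0.0013]
[-0.9515 -0.8897 81.7344] -9.945547805090019
[[322.2974 196.6397]
 [320.2622 319.4639]]
```

View pics/w4.png

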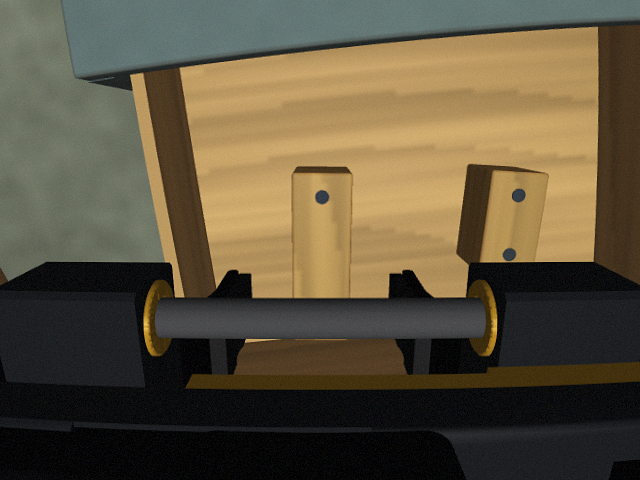

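The block sits centred and parallel between the fingers, its hole at (322,197) as predicted. I go down and grip.

```bash
python3 -m jog '[[[-0.5,-0.5,8],[0,0,0],0.37],[[-0.5,-0.5,22],[0,0,0],0.37],[[-0.5,-0.5,40],[0,0,0],0.37],[[-0.5,-0.5,57],[0,0,0],0.37],[[-0.5,-0.5,70],[0,0,0],0.37],[[-0.5,-0.5,78],[0,0,0],0.37],[[-0.5,-0.5,81],[0,0,0],0.37],[[-0.5,-0.5,81],[0,0,0],0.37],[[-0.5,-0.5,81],[0,0,0],0.6],[[-0.5,-0.5,81],[0,0,0],0.8],[[-0.5,-0.5,81],[0,0,0],1],[[-0.5,-0.5,81],[0,0,0],1]]'; python3 -m jog '[[[0,0,0],[0,0,0],1],[[0,0,0],[0,0,0],1],[[0,0,0],[0,0,0],1]]'
```

```text
time_s: 8.45
position: [0.5618, -0.1371, 0.0301]
tcp_rot: [[0.985, -0.172, 0.001], [-0.172, -0.985, -0.001], [0.001, 0.0, -1.0]]
force: [-0.2, -0.2, 0.1]
opening: 0.411
time_s: 8.7
position: [0.5618, -0.1372, 0.0299]
tcp_rot: [[0.985, -0.172, 0.001], [-0.172, -0.985, -0.001], [0.001, 0.0, -1.0]]
force: [-1.2, 0.0, 3.9]
opening: 0.344
```

```bash
python3 -m jog '[[[0,0,-6],[0,0,0],1],[[0,0,-20],[0,0,0],1],[[0,0,-42],[0,0,0],1],[[0,0,-66],[0,0,0],1],[[-1,-8,-88],[0,0,0],1],[[-3,-25,-105],[0,0,-1],1],[[-6,-48,-115],[0,0,-3],1],[[-9,-75,-120],[0,0,-6],1],[[-12,-105,-120],[0,0,-9],1],[[-16,-136,-120],[0,0,-12],1],[[-19,-167,-120],[0,0,-15],1],[[-23,-198,-120],[0,0,-18],1]]'; python3 - <<'E'
from h import *
s=bot.read_state(); R=s['tcp_rot']; print(s['position'],s['opening'],np.degrees(np.arctan2(R[1][0],R[0][0])),R.T@(np.array([.58,.174,.15])-s['position'])*1000)
E
```

```text
time_s: 9.7
position: [0.5724, 0.0636, 0.1495]
tcp_rot: [[0.99, 0.143, -0.0], [0.143, -0.99, 0.0], [-0.0, -0.0, -1.0]]
force: [0.1, -0.7, -1.3]
opening: 0.341
[0.5724 0.0636 0.1495] 0.341230236443369 8.220935876131273 [  23.3313 -108.1905   -0.4923]
```

```bash
python3 -m jog '[[[6,-28,0],[0,0,-1.5],1],[[12,-54,0],[0,0,-3],1],[[17,-76,0],[0,0,-4.5],1],[[21,-93,0],[0,0,-4.9],1],[[23,-103,0],[0,0,-4.9],1],[[23,-107,0],[0,0,-4.9],1],[[23,-108,0],[0,0,-4.9],1],[[23,-108,0],[0,0,-4.9],1],[[23,-108,0],[0,0,-4.9],1],[[23,-108,0],[0,0,-4.9],1],[[23,-108,0],[0,0,-4.9],1],[[23,-108,0],[0,0,-4.9],1]]'
python3 - <<'E'
from h import *
import pickle
s,im=grab('wrist','pics/w5.png'); R=s['tcp_rot'];print(s['position'],R,s['qvel'],np.degrees(np.arctan2(R[1][0],R[0][0])))
pickle.dump({k:np.array(s[k]) for k in('position','tcp_rot')},open('s5.pkl','wb'))
E
```

```text
time_s: 10.7
position: [0.5805, 0.1715, 0.1494]
tcp_rot: [[0.975, 0.224, -0.0], [0.224, -0.975, -0.0], [-0.0, 0.0, -1.0]]
force: [0.8, 0.0, -0.7]
opening: 0.343
[0.5805 0.1715 0.1494] [[ 0.9747  0.2237 -0.    ]
 [ 0.2237 -0.9747 -0.0001]
 [-0.      0.0001 -1.    ]] [ 0.2106  0.0466 -0.0752 -0.0708  0.1532 -0.0473] 12.928306354921876
```

View pics/w5.png

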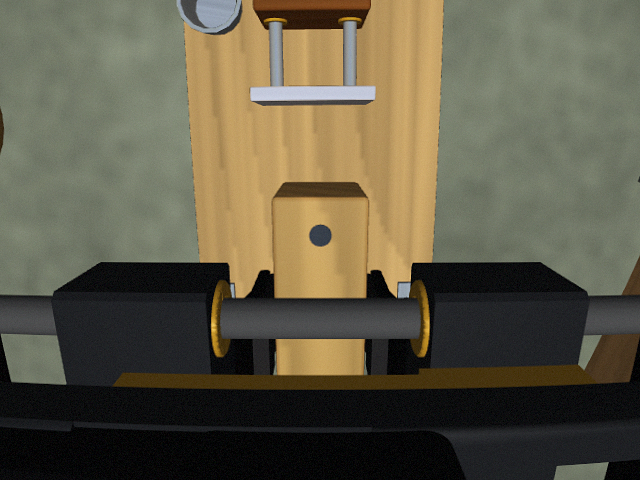

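The wrist view shows the block squarely held, its top front edge at (273,197)–(368,197). Ahead of it is the plate's top, front edge about (251,103)–(374,103), and the board edges are visible.

```bash
python3 - <<'E'
from h import *
import pickle; s=pickle.load(open('s5.pkl','rb')); c=cam('wrist',s); R=s['tcp_rot']
im=cv2.imread('pics/w5.png'); g=cv2.cvtColor(im,cv2.COLOR_BGR2GRAY).astype(int)
print('col',[ (y,g[y,260],g[y,365]) for y in range(82,110,1)][::1])
for y in (30,200,240): 
    d=np.abs(np.diff(cv2.GaussianBlur(im,(5,5),0)[y].astype(int),axis=0)).sum(1); print(y,[int(i) for i in np.argsort(d)[-12:]])
def L(P): return (P-s['position'])@R*1000
P=onplane(c,[(251,101),(375,101),(250,86),(375,86)],.062); print('plate tool',L(P)); w=P[0]-P[1]; print(P[:2].mean(0),'yaw',np.degrees(np.arctan2(-w[0],w[1])),np.linalg.norm(w))
B=onplane(c,[(273,197),(368,197)],.181); print('block end',L(B))
E1=onplane(c,[(186.5,50),(198.5,240)],.012); E2=onplane(c,[(441.5,50),(435,240)],.012)
for E_ in(E1,E2):
    d=E_[0]-E_[1]; print('edge',L(E_),np.degrees(np.arctan2(d[1],d[0])))
E
```

```text
col [(82, np.int64(166), np.int64(146)), (83, np.int64(165), np.int64(140)), (84, np.int64(164), np.int64(139)), (85, np.int64(165), np.int64(141)), (86, np.int64(164), np.int64(178)), (87, np.int64(179), np.int64(201)), (88, np.int64(203), np.int64(203)), (89, np.int64(206), np.int64(201)), (90, np.int64(201), np.int64(203)), (91, np.int64(200), np.int64(201)), (92, np.int64(203), np.int64(201)), (93, np.int64(198), np.int64(199)), (94, np.int64(204), np.int64(201)), (95, np.int64(204), np.int64(201)), (96, np.int64(203), np.int64(206)), (97, np.int64(210), np.int64(205)), (98, np.int64(209), np.int64(206)), (99, np.int64(206), np.int64(185)), (100, np.int64(188), np.int64(54)), (101, np.int64(65), np.int64(66)), (102, np.int64(69), np.int64(65)), (103, np.int64(68), np.int64(71)), (104, np.int64(89), np.int64(76)), (105, np.int64(169), np.int64(146)), (106, np.int64(165), np.int64(146)), (107, np.int64(163), np.int64(147)), (108, np.int64(159), np.int64(143)), (109, np.int64(165), np.int64(146))]
30 [280, 345, 279, 442, 218, 230, 342, 221, 232, 220, 231, 219]
200 [193, 196, 274, 436, 195, 369, 368, 194, 271, 434, 270, 435]
240 [270, 433, 432, 368, 328, 311, 271, 308, 330, 329, 310, 309]
plate tool [[ 80.9825 -40.0757  87.3727]
 [ 80.9129  29.2974  87.3778]
 [ 89.113  -40.399   87.3724]
 [ 89.0303  29.1109  87.3775]]
[0.6582 0.1949 0.062 ] yaw 12.870804361047325 0.0693730572769429
block end [[ 45.1138 -15.8377 -31.624 ]
 [ 45.1139  13.3318 -31.6218]]
edge [[117.6087 -89.9004 137.3675]
 [-12.3268 -89.2949 137.3731]] 13.195327545267661
edge [[117.3943  78.8591 137.3799]
 [-12.3172  81.5404 137.3856]] 14.11248742187754
```

```bash
python3 -m jog '[[[0,-1,8],[0,0,0],1],[[0,-3,22],[0,0,-0.3],1],[[0,-4.2,42],[0,0,-0.3],1],[[0,-4.2,64],[0,0,-0.3],1],[[0,-4.2,84],[0,0,-0.3],1],[[0,-4.2,101],[0,0,-0.3],1],[[0,-4.2,114],[0,0,-0.3],1],[[0,-4.2,122],[0,0,-0.3],1],[[0,-4.2,126],[0,0,-0.3],1],[[0,-4.2,126],[0,0,-0.3],1],[[0,-4.2,126],[0,0,-0.3],1],[[0,-4.2,126],[0,0,-0.3],1]]'
python3 - <<'E'
from h import *
import pickle
s,im=grab('wrist','pics/w6.png'); R=s['tcp_rot'];print(s['position'],s['force'],np.degrees(np.arctan2(R[1][0],R[0][0])))
pickle.dump({k:np.array(s[k]) for k in('position','tcp_rot')},open('s6.pkl','wb'))
E
```

```text
time_s: 11.75
position: [0.5803, 0.1765, 0.0243]
tcp_rot: [[0.973, 0.23, 0.002], [0.23, -0.973, 0.0], [0.002, 0.0, -1.0]]
force: [0.3, -0.2, 0.5]
opening: 0.343
[0.5803 0.1765 0.0243] [ 0.3306 -0.2313  0.4892] 13.291041201012792
```

View pics/w6.png

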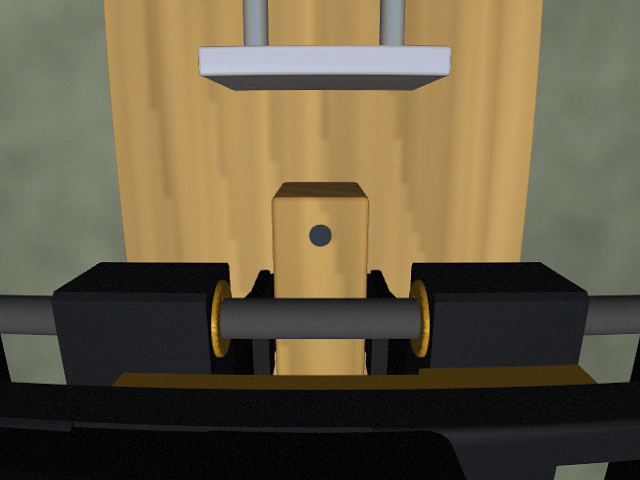

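The plate's top spans columns 199–451 (centre ≈ 325) with its front edge near row 74; the block spans columns 273–368 (centre ≈ 320.5). Now the numbers.

```bash
python3 - <<'E'
from h import *
import pickle; s=pickle.load(open('s6.pkl','rb')); c=cam('wrist',s); R=s['tcp_rot']
im=cv2.imread('pics/w6.png'); g=cv2.GaussianBlur(cv2.cvtColor(im,cv2.COLOR_BGR2GRAY),(3,3),0).astype(int)
pts=[]
for x in range(215,436,10):
    col=np.diff(g[60:85,x]); pts.append((x,60.5+np.argmin(col)))
p=np.polyfit(*zip(*pts),1); print('front edge slope deg',np.degrees(np.arctan(p[0])),np.polyval(p,[199,451]))
ss=im.astype(int).sum(2)
lr=[]
for y in (54,60,66):
    d=cv2.cvtColor(im,cv2.COLOR_BGR2HSV)[y,:,1].astype(int)<40
    xs=np.nonzero(d[150:500])[0]+150; lr.append((xs.min(),xs.max()))
print(lr)
def L(P): return (P-s['position'])@R*1000
P=onplane(c,[(199.5,np.polyval(p,199)),(450.5,np.polyval(p,451))],.062); print('plate',L(P),L(P).mean(0))
bl=[]
for y in (205,215,250,258): 
    d=np.diff(g[y]); bl.append((int(y),255+int(np.argmax(np.abs(d[255:290]))),350+int(np.argmax(np.abs(d[350:385])))))
print(bl)
zb=s['position'][2]+.032
B=onplane(c,[(273,197),(368.5,197)],zb); print('block end',L(B),L(B).mean(0))
B=onplane(c,[(273,255),(368.5,255)],zb); print('block end',L(B),L(B).mean(0))
cols=[]
for y in range(50,250,20):
    d=np.abs(np.diff(cv2.GaussianBlur(im,(5,5),0)[y].astype(int),axis=0)).sum(1)
    cols.append((y,90+np.argmax(d[90:140])+.5,500+np.argmax(d[500:560])+.5))
cols=np.array(cols)
for k in(1,2):
    Q=onplane(c,cols[:,[k,0]],.012); q=L(Q); f=np.polyfit(q[:,0],q[:,1],1); print('board edge: tool yaw offset',np.degrees(np.arctan(f[0])),np.polyval(f,80), np.abs(np.polyval(f,q[:,0])-q[:,1]).max())
E
```

```text
front edge slope deg -0.1472022717114182 [74.4324 73.785 ]
[(np.int64(199), np.int64(450)), (np.int64(199), np.int64(450)), (np.int64(199), np.int64(449))]
plate [[ 80.7004 -35.0146 -37.5259]
 [ 80.9189  35.034  -37.5089]] [ 80.8097   0.0097 -37.5174]
[(205, 270, 369), (215, 271, 369), (250, 271, 368), (258, 272, 367)]
block end [[ 45.1692 -15.8038 -31.9089]
 [ 45.1687  13.4565 -31.902 ]] [ 45.169   -1.1737 -31.9055]
block end [[ 26.6683 -16.2767 -31.9479]
 [ 26.6682  13.9421 -31.9408]] [ 26.6682  -1.1673 -31.9443]
board edge: tool yaw offset 0.005125915657372928 -85.25274861653627 0.19240430197410774
board edge: tool yaw offset 0.02270334045104518 84.76796244955314 0.20482690921193125
```

```bash
python3 -m jog '[[[2,0.4,0],[0,0,0],1],[[6,1,0],[0,0,0],1],[[12,1.2,0.5],[0,0,0],1],[[18,1.2,1.5],[0,0,0],1],[[22,1.2,2.5],[0,0,0],1],[[24,1.2,3.2],[0,0,0],1],[[25,1.2,3.6],[0,0,0],1],[[25,1.2,3.8],[0,0,0],1],[[25,1.2,4],[0,0,0],1],[[25,1.2,4],[0,0,0],1],[[25,1.2,4],[0,0,0],1],[[25,1.2,4],[0,0,0],1]]'
python3 -m jog '[[[0,0,0.2],[0,0,0],1],[[0,0,0.5],[0,0,0],1],[[0,0,0.5],[0,0,0],1],[[0,0,0.5],[0,0,0],1]]'
python3 -m jog '[[[0,0,0.2],[0,0,0],1],[[0,0,0.5],[0,0,0],1],[[0,0,0.5],[0,0,0],1],[[0,0,0.5],[0,0,0],1]]'
```

```text
time_s: 12.8
position: [0.6045, 0.1809, 0.02]
tcp_rot: [[0.973, 0.23, 0.001], [0.23, -0.973, 0.0], [0.001, 0.0, -1.0]]
force: [1.1, -0.4, 5.9]
opening: 0.342
time_s: 13.13
position: [0.6045, 0.1809, 0.0199]
tcp_rot: [[0.973, 0.23, 0.001], [0.23, -0.973, 0.0], [0.001, 0.0, -1.0]]
force: [-1.0, -1.5, 7.1]
opening: 0.343
time_s: 13.47
position: [0.6045, 0.1809, 0.0199]
tcp_rot: [[0.973, 0.23, 0.001], [0.23, -0.973, 0.0], [0.001, 0.0, -1.0]]
force: [-1.5, 0.2, 10.5]
opening: 0.344
```

```bash
python3 -m jog '[[[0.5,0,-0.2],[0,0,0],1],[[1.5,0,-0.3],[0,0,0],1],[[3,0,-0.3],[0,0,0],1],[[4.5,0,-0.3],[0,0,0],1],[[6,0,-0.3],[0,0,0],1],[[7.5,0,-0.3],[0,0,0],1],[[9,0,-0.3],[0,0,0],1],[[10.3,0,-0.3],[0,0,0],1],[[11.5,0,-0.3],[0,0,0],1],[[12.7,0,-0.3],[0,0,0],1],[[13.9,0,-0.3],[0,0,0],1],[[15,0,-0.3],[0,0,0],1]]'
python3 -m jog '[[[1.2,0,0],[0,0,0],1],[[2.4,0,0],[0,0,0],1],[[3.6,0,0],[0,0,0],1],[[4.8,0,0],[0,0,0],1],[[6,0,0],[0,0,0],1],[[7.2,0,0],[0,0,0],1],[[8.4,0,0],[0,0,0],1],[[9.6,0,0],[0,0,0],1],[[10.8,0,0],[0,0,0],1],[[12,0,0],[0,0,0],1],[[13,0,0],[0,0,0],1],[[13.5,0,0],[0,0,0],1]]'
python3 -m jog '[[[0,0,0],[0,0,0],1],[[0,0,0],[0,0,0],1],[[0,0,0],[0,0,0],1],[[0,0,0],[0,0,0],1]]'
python3 - <<'E'
from h import *
import pickle
s,im=grab('wrist','pics/w7.png'); R=s['tcp_rot'];print(s['position'],s['force'],s['force']@R,np.degrees(np.arctan2(R[1][0],R[0][0])),s['opening'])
s6=pickle.load(open('s6.pkl','rb')); print('moved',(s['position']-s6['position'])@R*1000)
pickle.dump({k:np.array(s[k]) for k in('position','tcp_rot')},open('s7.pkl','wb'))
E
```

```text
time_s: 14.47
position: [0.6138, 0.1838, 0.0199]
tcp_rot: [[0.973, 0.231, -0.01], [0.231, -0.973, -0.002], [-0.01, -0.001, -1.0]]
force: [-10.4, -2.3, 16.1]
opening: 0.346
time_s: 15.47
position: [0.6221, 0.1858, 0.0197]
tcp_rot: [[0.973, 0.231, -0.021], [0.231, -0.973, -0.004], [-0.021, -0.001, -1.0]]
force: [-16.7, -5.6, 23.6]
opening: 0.342
time_s: 15.8
position: [0.6221, 0.1858, 0.0197]
tcp_rot: [[0.973, 0.231, -0.02], [0.231, -0.973, -0.004], [-0.021, -0.001, -1.0]]
force: [-16.9, -5.8, 22.2]
opening: 0.342
[0.6221 0.1858 0.0197] [-16.8932  -5.8298  22.2123] [-18.2423   1.7487 -21.8384] 13.371254077371123 0.34158419213501134
moved [42.947   0.5708  3.7141]
```

View pics/w7.png

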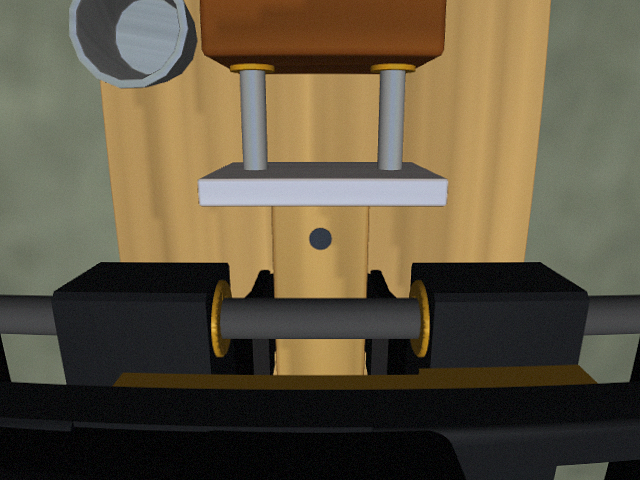

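The plate is only about 7 mm back and the tool has pitched about 1.2° nose-down, with too much down force. I level the pitch and ease the down force before pushing on.

```bash
python3 -m jog '[[[0,0,-0.2],[0,0.3,0],1],[[0,0,-0.4],[0,0.6,0],1],[[0,0,-0.5],[0,0.9,0],1],[[0,0,-0.6],[0,1.2,0],1],[[0,0,-0.6],[0,1.2,0],1],[[0,0,-0.6],[0,1.2,0],1]]'
python3 - <<'E'
from h import *
import pickle
s=bot.read_state(); s6=pickle.load(open('s6.pkl','rb')); R=s6['tcp_rot']
print('moved',(s['position']-s6['position'])@R*1000,s['force']@R, s['tcp_rot'][2])
E
```

```text
time_s: 16.35
position: [0.6226, 0.186, 0.0196]
tcp_rot: [[0.973, 0.231, 0.001], [0.231, -0.973, 0.001], [0.001, -0.001, -1.0]]
force: [-13.1, -4.3, 19.3]
opening: 0.347
moved [43.4009  0.4858  4.7939] [-13.7343   1.2074 -19.2966] [ 0.0011 -0.0009 -1.    ]
```

```bash
python3 -m jog '[[[0,0,-0.3],[0,0,0],1],[[0,0,-0.6],[0,0,0],1],[[0,0,-0.8],[0,0,0],1],[[0,0,-1],[0,0,0],1],[[0,0,-1],[0,0,0],1]]'
python3 - <<'E'
from h import *
import pickle
s=bot.read_state(); s6=pickle.load(open('s6.pkl','rb')); R=s6['tcp_rot']
print('moved',(s['position']-s6['position'])@R*1000,s['force']@R, s['tcp_rot'][2])
E
```

```text
time_s: 16.77
position: [0.6226, 0.1859, 0.0196]
tcp_rot: [[0.973, 0.231, 0.001], [0.231, -0.973, 0.001], [0.001, -0.001, -1.0]]
force: [-12.2, -4.1, 14.2]
opening: 0.343
moved [43.3435  0.5054  4.8267] [-12.8252   1.1781 -14.2194] [ 0.0008 -0.001  -1.    ]
```

```bash
python3 -m jog '[[[0.5,0,-0.3],[0,0,0],1],[[1,0,-0.6],[0,0,0],1],[[1.5,0,-0.9],[0,0,0],1],[[2,0,-1.2],[0,0,0],1],[[2.5,0,-1.4],[0,0,0],1],[[3,0,-1.6],[0,0,0],1],[[3.5,0,-1.8],[0,0,0],1],[[4,0,-1.8],[0,0,0],1],[[4.5,0,-1.8],[0,0,0],1],[[5,0,-1.8],[0,0,0],1],[[5,0,-1.8],[0,0,0],1],[[5,0,-1.8],[0,0,0],1]]'
cat > st.py <<'E'
from h import *
import pickle
s=bot.read_state(); s6=pickle.load(open('s6.pkl','rb')); R=s6['tcp_rot']
print('moved',(s['position']-s6['position'])@R*1000,'F',s['force']@R, s['tcp_rot'][2],np.degrees(np.arctan2(s['tcp_rot'][1][0],s['tcp_rot'][0][0])))
E
python3 st.py
```

```text
time_s: 17.77
position: [0.6274, 0.1871, 0.0196]
tcp_rot: [[0.973, 0.231, 0.0], [0.231, -0.973, 0.001], [0.0, -0.001, -1.0]]
force: [-10.5, -3.2, 4.2]
opening: 0.34
moved [48.2957  0.516   4.7654] F [-10.9245   0.6638  -4.1792] [ 0.0005 -0.0011 -1.    ] 13.352777067060442
```

```bash
cat > pl.py <<'E'
from h import *
import pickle
s6=pickle.load(open('s6.pkl','rb')); R6=s6['tcp_rot']
def ana(s,im,name):
    c=cam('wrist',s); hsv=cv2.cvtColor(im,cv2.COLOR_BGR2HSV)
    sat=cv2.GaussianBlur(hsv[:,:,1],(3,3),0).astype(int)
    pts=[]
    for x in list(range(210,265,5))+list(range(378,440,5)):
        col=sat[185:225,x]; pts.append((x,185.5+np.argmax(np.diff(col))))
    p=np.polyfit(*zip(*pts),1)
    r=sat[195,150:500]<40; xs=np.nonzero(r)[0]+150
    P=onplane(c,[(xs.min(),np.polyval(p,xs.min())),(xs.max()+1,np.polyval(p,xs.max()))],.062)
    q=(P-s6['position'])@R6*1000
    print(name,'plate',q[:,:2].round(2).tolist(),'travel vs 80.81:',q[:,0].mean()-80.81,'y mid',q[:,1].mean(),'TCP moved',((s['position']-s6['position'])@R6*1000).round(2),'slope',np.degrees(np.arctan(p[0])))
if __name__=='__main__':
    ana(pickle.load(open('s7.pkl','rb')),cv2.imread('pics/w7.png'),'w7')
    s,im=grab('wrist','pics/w8.png'); ana(s,im,'now'); print('F',s['force']@R6,s['time_s'])
E
python3 pl.py
```

```text
w7 plate [[88.34, -35.15], [88.46, 35.02]] travel vs 80.81: 7.58876394795908 y mid -0.06647688247237937 TCP moved [42.85  0.51  4.7 ] slope -2.914051083189649e-15
now plate [[93.3, -35.05], [93.4, 34.99]] travel vs 80.81: 12.54037544690479 y mid -0.026114393665835678 TCP moved [48.3   0.52  4.77] slope -2.2574303257754282e-15
F [-10.9245   0.6638  -4.1792] 17.7667
```

```bash
python3 -m jog '[[[0.5,0,0],[0,0,0],1],[[1.2,0.1,0],[0,0,0],1],[[2,0.2,0],[0,0,0],1],[[2.8,0.3,0],[0,0.1,0],1],[[3.6,0.4,0],[0,0.1,0],1],[[4.4,0.5,0],[0,0.1,0],1],[[5.2,0.6,0],[0,0.2,0],1],[[6,0.6,0],[0,0.2,0],1],[[6.6,0.6,0],[0,0.2,0],1],[[7,0.6,0],[0,0.2,0],1],[[7,0.6,0],[0,0.2,0],1],[[7,0.6,0],[0,0.2,0],1]]'; python3 st.py
```

```text
time_s: 18.82
position: [0.6318, 0.1881, 0.0196]
tcp_rot: [[0.973, 0.231, -0.002], [0.231, -0.973, 0.001], [-0.001, -0.002, -1.0]]
force: [-14.1, -4.4, 9.0]
opening: 0.341
moved [52.8261  0.5451  4.7883] F [-14.7486   1.0434  -9.0108] [-0.0013 -0.0018 -1.    ] 13.371893697338896
```

```bash
python3 -m jog '[[[0.4,0,-0.1],[0,0,0],1],[[0.9,0,-0.2],[0,0,0],1],[[1.4,0,-0.3],[0,0.1,0],1],[[1.9,0,-0.4],[0,0.1,0],1],[[2.4,0,-0.5],[0,0.1,0],1],[[2.9,0,-0.6],[0,0.2,0],1],[[3.3,0,-0.7],[0,0.2,0],1],[[3.7,0,-0.7],[0,0.2,0],1],[[4,0,-0.7],[0,0.2,0],1],[[4,0,-0.7],[0,0.2,0],1],[[4,0,-0.7],[0,0.2,0],1],[[4,0,-0.7],[0,0.2,0],1]]'; python3 pl.py; python3 st.py
```

```text
time_s: 19.82
position: [0.6346, 0.1887, 0.0196]
tcp_rot: [[0.973, 0.231, -0.001], [0.231, -0.973, 0.002], [-0.0, -0.002, -1.0]]
force: [-15.2, -3.9, 6.2]
opening: 0.343
w7 plate [[88.34, -35.15], [88.46, 35.02]] travel vs 80.81: 7.588625875816035 y mid -0.06713497266288115 TCP moved [42.85  0.51  4.7 ] slope -2.914051083189649e-15
now plate [[100.74, -35.01], [100.88, 35.0]] travel vs 80.81: 20.000120384638493 y mid -0.008673343304792525 TCP moved [55.71  0.53  4.79] slope -2.2574303257754282e-15
F [-15.6806   0.2894  -6.2509] 19.8167
moved [55.7193  0.5036  4.7894] F [-15.1429   0.7939  -6.3822] [-0.0004 -0.0019 -1.    ] 13.37848899524979
```

```bash
python3 -m jog '[[[0,0,0],[0,0,0],1],[[0,0,0],[0,0,0],1],[[0,0,0],[0,0,0],1],[[0,0,0],[0,0,0],1],[[0,0,0],[0,0,0],1],[[0,0,0],[0,0,0],1],[[0,0,0],[0,0,0],1],[[0,0,0],[0,0,0],1]]'; python3 - <<'E'
from pl import *
s,im=grab('wrist','pics/w9.png'); ana(s,im,'now'); print('F',s['force']@R6)
_,sc=grab('scene','pics/scene9.png'); _,tp=grab('top','pics/top9.png')
a=cv2.resize(sc[160:400,120:440],(400,300)); b=cv2.resize(tp[130:310,200:480],(400,300)); w=cv2.resize(im,(400,300))
z=cv2.resize(sc[290:370,300:400],(400,300),interpolation=cv2.INTER_CUBIC)
cv2.imwrite('pics/final.png',np.vstack([np.hstack([a,b]),np.hstack([w,z])]))
g=cv2.GaussianBlur(cv2.cvtColor(im,cv2.COLOR_BGR2GRAY),(3,3),0).astype(int)
print([(y,255+int(np.argmax(np.abs(np.diff(g[y])[255:290]))),350+int(np.argmax(np.abs(np.diff(g[y])[350:385])))) for y in (212,225,250,258)])
E
```

```text
time_s: 20.53
position: [0.6346, 0.1888, 0.0197]
tcp_rot: [[0.973, 0.231, -0.001], [0.231, -0.973, 0.002], [-0.0, -0.002, -1.0]]
force: [-15.2, -4.9, 6.3]
opening: 0.349
now plate [[100.73, -35.05], [100.86, 34.97]] travel vs 80.81: 19.986450661060616 y mid -0.04217095322711728 TCP moved [55.7   0.49  4.78] slope -2.2574303257754282e-15
F [-15.9152   1.2857  -6.3583]
[(212, 270, 369), (225, 270, 368), (250, 271, 368), (258, 271, 367)]
```

View pics/final.png

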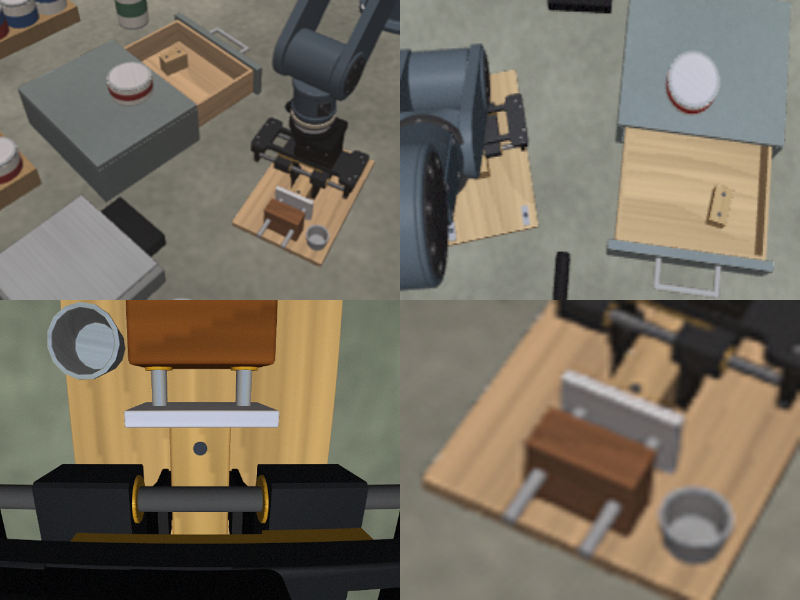

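```bash
python3 -c "
from rig import bot
print(bot.hand_in(), bot.read_state()['time_s'])"
```

```text
the job is handed in; nothing more can be done
the job is handed in; nothing more can be done
```

The job is handed in at about 20.7 s: the drawer is open, and the long block is on the jig board, gripped and pressed against the stop plate. I pulled the drawer about 158 mm by its handle (it was already slightly ajar). The short block is still in the drawer. In the last pictures the can on the cabinet and the tin look undisturbed, and nothing the arm did came near the rest.

- **Plate travel:** 20.0 mm by the wrist camera and 20.1 mm by the arm's own position. It held steady over 0.7 s.
- **Position:** the block is square to the plate within about 0.2° and off centre by about 0.7 mm. A small sideways correction did not take, because of friction.
- **On the board:** the tool is level, with about 6 N pressing down. I have no direct view under the block, so "flat on the board" is inferred from the force and height.
- **Push force:** the wrist shows about 15–16 N along the push, where the spring alone would give 10 N. I put the difference down to friction on the board, and trusted the plate travel instead.
- **Interruption in the push:** about 7 mm in, the arm had pitched 1.2° nose-down with 22 N of down force. I paused to level it and ease that force, then finished pushing slowly.

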